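Set the sliding leg of a ribbon-tensioning jig and cam it shut

TASK

On the brass jig, with the orange cam lever still open, push the spring-loaded sliding leg along its rods until the black pointer stands within the red mark (not the blue one), and pause there a moment. Then, holding the leg at the red mark, squeeze the lever fully closed against the leg; never drag the leg along with the lever closed. Finish while still holding: keep leg and lever firmly pinched together between the fingers with the pointer in the red mark, do not let go, and leave the other things on the bench alone.

Things in the scene. Friction and masses are not known exactly. Their poses are not given: they have to be found in the camera images.
- jig: Brass jig fixed to the bench: base plate 340 (x) x 220 (y) x 14 mm, two steel rods along its x between end blocks 48 mm high. Origin: centre of the underside, on the bench; z up. A steel carriage (85 x 96 mm, top 50 mm above the bench) slides on the rods along the jig's x; a white scale (top 36 mm above the bench) lies along the -y side. Position and yaw vary.
- leg: Upright brass sliding leg, 50 mm tall, rigid on the carriage; axes as the jig's. Origin: on the carriage top, at its middle. Tongue: x -25 to +27, y -6 to +6 mm, ending at +x in a crosshead plate: x +27 to +35, y -40 to +60, 30 mm tall. Fingers straddling the tongue push the leg to +x with their sides on the plate's -x face. Only leg and lever rise above the carriage top.
- lever_tip (a point): Centre of the lever's rounded free end (radius 4 mm), 40 mm from its pin, 25 mm above the carriage top. The lever turns about a vertical pin at x -20, y +13 mm of the leg's frame: 0 rad (parallel to the tongue) is fully closed, its free end swings out to +y as it opens; it starts 0.33 to 0.45 rad open (at most 0.5). It stays where left; about 1.2 N at its free end moves it.
- spring_end (a point): Middle of the jig's near end block, 48 mm above the bench. A spring holds the leg at rest towards this end, its origin then 92 mm away along the jig's x. The leg travels up to 100 mm to +x; the spring always pulls it back, 3 N at rest rising to 6 N at the far stop, also with the cam closed (it does not lock by itself): let go and it runs back.
- pointer (a point): Tip of the black pointer that sticks out from the carriage's -y side over the scale; at x = 0, y = -79 mm of the leg's frame, 44.5 mm above the bench.
- mark_red: Red mark on the scale: 10 mm wide along the jig's x, 26 mm in y, 3 mm thick. Origin: centre of its underside, x along the jig's x. The pointer is in the mark when its tip is within 5 mm of the mark's centre along the jig's x. It lies 28 to 85 mm ahead of the pointer's rest position, nearer or farther than the blue one.
- mark_blue: Blue mark of the same size on the same scale: not wanted.
- thumbnut: Bystander: loose knurled steel nut, 22 mm across, 13 mm tall, lying on the +y side of the jig's base plate. Origin: underside centre.
- magnet: Bystander: loose dark bar magnet 34 x 12 x 8 mm lying on the +y side of the jig's base plate. Origin: underside centre.
- tub_a: Bystander: closed clear plastic tub with a blue lid, 140 x 140 x 67 mm, to the right. Origin: underside centre.
- tub_b: Bystander: a second such tub.
- mic: Bystander: grey and steel microphone, 48 mm across, standing 153 mm tall, to the left. Origin: underside centre.
- driver: Bystander: screwdriver 170 mm long lying on the bench to the left.
- flux: Bystander: small jar, 44 mm across, 75 mm tall, to the left. Origin: underside centre.
- cam_lever: Orange cam lever: upright blade 8 mm thick, 5 to 45 mm above the carriage top, on the tongue's +y side. Origin: on its pin, at the carriage top; x along the blade, which points to +x. Closed it fills y +9 to +17 mm of the leg's frame: tongue and closed lever together are 23 mm across (y -6 to +17), pinched along y, best at x +8 to +24 mm.

How it is judged:
By the outcome, as a careful person would: the job done as asked, in the order asked, and still so for the second after the job is handed in, while the arm keeps its last pose, push and grip.
It also fails if it takes over 35 s, if anything falls off the work surface, if the arm or the gripper's body presses on something with over 40 N, if the wrist force passes 120 N, or if a joint passes its speed limit or range.

ROBOT

A 6-joint arm with a two-finger parallel gripper is mounted at the origin on the work surface. World frame = base frame: x ahead of the robot, y to its left, z up, the work surface at z = 0. Lengths are in mm, angles in rad, forces in N, time in s.
With the tool pointing down it reaches from about 375 to 925 mm from the base axis. Payload 5.7 kg.
Tool frame: the origin (TCP) lies at the very end of the fingers, on their centre line; the grasp point (between the pads) lies 19 mm behind it; z points along the fingers, y is the line along which they close (so a half turn about z gives the same grasp; the last joint's range is limited). The gripper opens to 88 mm and grips with 3 to 60 N. Pads are 20 mm wide; open, the fingers measure 115 mm over their backs; the gripper's body (75 mm by 178 mm) begins 61 mm behind the grasp point.
Start: joints at [1.035, 0.359, 1.51, -0, 1.272, -0.115], TCP at [245.083, 547.628, 222.623] pointing down, gripper open.
Joint ranges: [-2.97, 2.97], [-1.01, 2.36], [0.21, 2.38], [-0.96, 4.11], [0.2, 2.71], [-2.98, 2.98]. Speed limits (rad/s): [2.39, 2.39, 3.14, 3.14, 3.14, 3.14].

INTERFACE

Orientations are given as [roll, pitch, yaw] about the fixed x, y, z axes, in that order (R = Rz(yaw) Ry(pitch) Rx(roll)).
In Python, from plant import arm, ik, capture, readout gives the robot as it stands. Calls block until the motion is done:
- arm.goto(position, orientation): joint-space move of the TCP to a pose.
- arm.servo_line(position, ori=None, max_speed=150, until_force=None): straight line of the TCP; ori=None keeps the orientation; max_speed is the mean speed in mm/s. With until_force (N) it stops when the force on the tool has changed by that much, and returns True; else False.
- arm.goto_joints(angles): joint-space move.
- arm.gripper_to(opening, effort=None): finger opening in mm; effort is the grip in N (None keeps the last); returns when the fingers have stopped.
- arm.wait(seconds).
- ik(position, orientation): joint angles nearest the present ones, or None.
- capture(name): name is "scene" or "top"; returns a dict with "img" (400x640x3 uint8, red, green, blue), "camera_matrix" (3x3 intrinsics, pixels), "dist_coeffs" ([k1, k2, p1, p2, k3] as OpenCV has them; the pictures are not rectified), "rvec" (rotation vector, rad) and "tvec" (3), from world to camera coordinates, as OpenCV has them. Camera axes: x right, y down, z forward; pixel columns grow to the right and rows downward; lengths in mm; the calibration is good to about 2 mm. A picture is of the moment at which its call begins. There is no depth.
A pose or a line that the arm cannot do raises arm.PlanningError and nothing moves.
- arm.hand_in(): hands the job in; it is judged then, once.
Readings, each from a call of its own:
- readout.current_t(): time.
- readout.current_joint_pos(): joint angles.
- readout.current_joint_velocities(): joint speeds.
- readout.current_joint_torque(): joint torques, N m.
- readout.current_eef_pos(): TCP position.
- readout.current_tool_rot(): TCP orientation.
- readout.current_contact_force(): force on the tool from outside, world axes, zero at the start.
- readout.current_wrist_torque(): the same for the moment, N m.
- readout.current_gripper_width(): finger opening in mm.
- readout.current_gripper_force(): force on a finger pad.
Only numpy, scipy, OpenCV 4.12 (cv2) and the standard library are available. Lean on these libraries where they do the work, as an engineer would, in place of code of your own. Each camera call takes 0.05 s, during which the arm holds its last target. There are 200 camera calls.

## Working session

There is one attempt and no reset: what is moved stays moved. The work goes in short steps, each a Python script; the robot and the scene stay as the last script left them, time stands still between calls to the robot, and variables do not carry over. Pictures are saved under pics/ and viewed, at most 10 in all, crops included, and the job is handed in when it is done.

```bash
mkdir -p pics
python3 - <<'E'
from plant import capture,readout
import cv2,pickle
for n in("scene","top"):
    c=capture(n);pickle.dump(c,open(n+".pkl","wb"));cv2.imwrite(f"pics/{n}0.png",c["img"][:,:,::-1])
    print(c["camera_matrix"],c["dist_coeffs"],c["rvec"],c["tvec"])
E
```

```text
[[400.91990008   0.         321.06810641]
 [  0.         400.91990008 192.12786147]
 [  0.           0.           1.        ]] [-0.09857587  0.          0.          0.          0.        ] [ 2.16736047  0.8749663  -0.38326823] [-374.74665007 -163.44870597 1340.8209508 ]
[[405.37795124   0.         321.51404466]
 [  0.         405.37795124 196.98949105]
 [  0.           0.           1.        ]] [-0.0591112  0.         0.         0.         0.       ] [ 2.13404066 -2.1332974   0.12998596] [  15.11048224  523.45620841 1064.02752999]
```

View pics/top0.png

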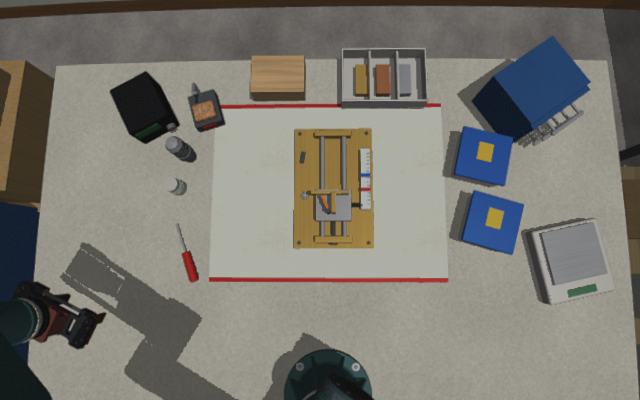

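View pics/scene0.png

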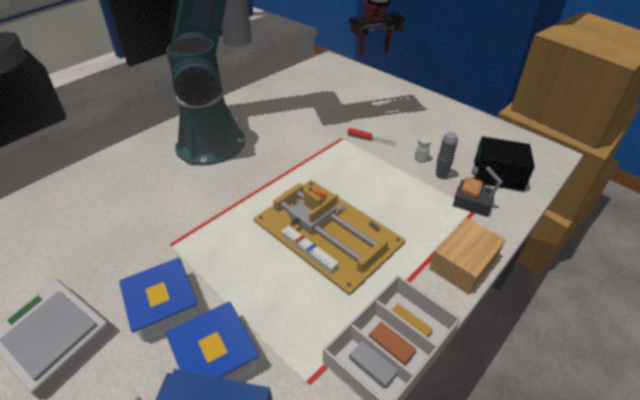

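The jig's +x points up in the top image. It spans about (293–373, 128–248), with the carriage near (332,207), red near (364,190) and blue near (364,175). I'll enlarge it.

Run:
```python
import cv2
a=cv2.imread("pics/top0.png")[122:254,285:385]
cv2.imwrite("pics/topc.png",cv2.resize(a,None,fx=4.5,fy=4.5,interpolation=cv2.INTER_CUBIC))
a=cv2.imread("pics/scene0.png")[175:295,250:410]
cv2.imwrite("pics/scenec.png",cv2.resize(a,None,fx=5,fy=5,interpolation=cv2.INTER_CUBIC))
```

```text
(no output)
```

View pics/topc.png

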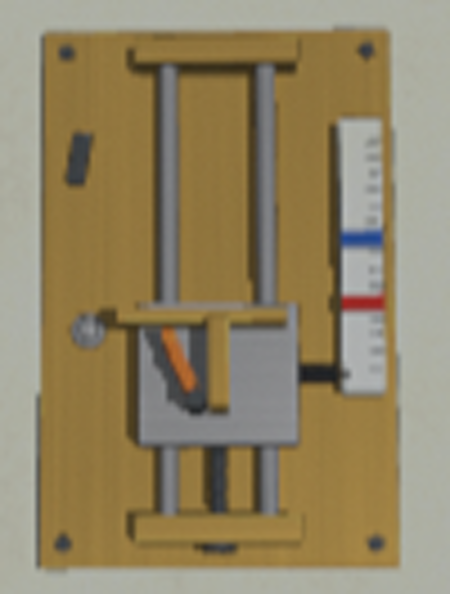

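View pics/scenec.png

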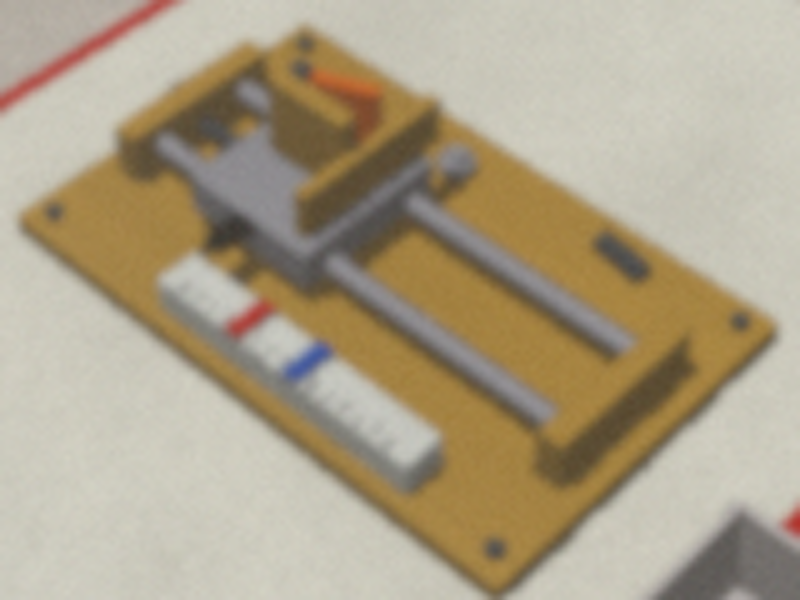

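```bash
cat > h.py <<'E'
import numpy as np,cv2,pickle
from scipy.optimize import least_squares
def proj(c,P):
    return cv2.projectPoints(np.array(P,float).reshape(-1,3),np.array(c["rvec"],float),np.array(c["tvec"],float),c["camera_matrix"],c["dist_coeffs"])[0][:,0]
def ray(c,uv,z):
    n=cv2.undistortPoints(np.array([[uv]],float),c["camera_matrix"],c["dist_coeffs"])[0,0]
    R=cv2.Rodrigues(np.array(c["rvec"],float))[0];C=-R.T@np.array(c["tvec"],float).ravel();d=R.T@np.array([*n,1])
    return C+d*(z-C[2])/d[2]
T=lambda u,v:np.array([(u+.5)/4.5-.5+285,(v+.5)/4.5-.5+122])
S=lambda u,v:np.array([(u+.5)/5-.5+250,(v+.5)/5-.5+175])
def W(p,q):
    c,s=np.cos(p[2]),np.sin(p[2]);return np.array([p[0]+c*q[0]-s*q[1],p[1]+s*q[0]+c*q[1]])
def J(p,w):
    return W([0,0,-p[2]],np.array(w)[:2]-p[:2])
E
python3 - <<'E'
from h import *
t=pickle.load(open("top.pkl","rb"));s=pickle.load(open("scene.pkl","rb"))
q=[(170,110),(170,-110),(-170,-110),(-170,110)]
ob=[T(41,32),T(388,29),T(399,567),T(38,567)];os_=[S(775,328),S(495,592),S(22,220),S(305,27)]
def res(p,use=3):
    P=[[*W(p,a),14] for a in q];r=[]
    if use&1:r.append(proj(t,P)-ob)
    if use&2:r.append(proj(s,P)-os_)
    return np.concatenate(r).ravel()
for u in(1,2,3):
    f=least_squares(res,[500,0,0],args=(u,),loss="soft_l1",x_scale=[1,1,.01]);print(u,f.x.round(3),f.fun.round(1))
p=f.x;np.save("p.npy",p)
for n,uv,z in[("red",(362,303),39),("blue",(362,239),39),("ptr",(345,373),44.5),("spring",(217,526),48),("plateTopMid",(196,317),80),("tongueEnd",(219,411),100),("tongueMid",(217,365),100),("carR",(298,378),50),("carL",(140,378),50)]:
    print(n,J(p,ray(t,T(*uv),z)).round(1))
for n,uv in[("red",(251,317)),("blue",(308,361))]:print("scene",n,J(p,ray(s,S(*uv),39)).round(1))
E
```

```text
1 [ 5.56269e+02 -1.51140e+01  5.00000e-03] [ 0.1 -0.3 -0.  -0.4  0.1  0.2 -0.2  0.5]
2 [ 5.57692e+02 -1.72570e+01  1.00000e-03] [ 1.1 -0.2  0.1  0.7 -1.8 -0.7 -0.1 -0.6]
3 [ 5.56763e+02 -1.58880e+01  2.00000e-03] [ 0.5 -0.6  0.4 -0.5  0.2  0.1 -0.1  0.2  1.1 -0.7  0.3  0.1 -1.6 -1.1
 -0.  -0.9]
red [-11.6 -87.3]
blue [ 27.9 -87.9]
ptr [-54.9 -76. ]
spring [-146.2    0.9]
plateTopMid [-26.4  12.8]
tongueEnd [-83.6  -0.3]
tongueMid [-57.3   0.7]
carR [-58.6 -47.6]
carL [-58.3  46.5]
scene red [-10.7 -87. ]
scene blue [ 29.1 -87.4]
```

Run:
```python
from h import *
from plant import arm,ik,readout,capture
p=np.load("p.npy");L=-57.
def pos(lx,ly,z):return [*W(p,(L+lx,ly)),z]
for yaw in(p[2],p[2]+np.pi):
    o=[np.pi,0,yaw];j=ik(pos(11,7,180),o);print(yaw,None if j is None else np.round(j,2))
j=[ (np.abs(np.array(ik(pos(11,7,180),[np.pi,0,y]))[5]),y) for y in(p[2],p[2]+np.pi) if ik(pos(11,7,180),[np.pi,0,y]) is not None]
o=[np.pi,0,min(j)[1]]
arm.goto(pos(11,7,180),o)
arm.gripper_to(70)
arm.servo_line(pos(11,7,110),max_speed=150)
print(readout.current_t(),readout.current_eef_pos(),readout.current_gripper_width(),readout.current_contact_force())
for n in("top","scene"):
    c=capture(n);pickle.dump(c,open(n+"1.pkl","wb"))
a=pickle.load(open("scene1.pkl","rb"))["img"][130:300,240:410,::-1];b=pickle.load(open("top1.pkl","rb"))["img"][120:250,285:385,::-1]
a=cv2.resize(a,(450,450),interpolation=3);b=cv2.resize(b,(346,450),interpolation=3)
cv2.imwrite("pics/m1.png",np.hstack([a,b]))
```

```text
0.002096679119907059 [-0.15  0.28  1.75 -0.    1.11  1.42]
3.1436893327097 [-0.15  0.28  1.75  0.    1.11 -1.73]
3.425 [511.05530988  -9.04202321 110.27037793] 70.35142731456646 [-0.43695969  0.01901684 -0.39037685]
```

View pics/m1.png

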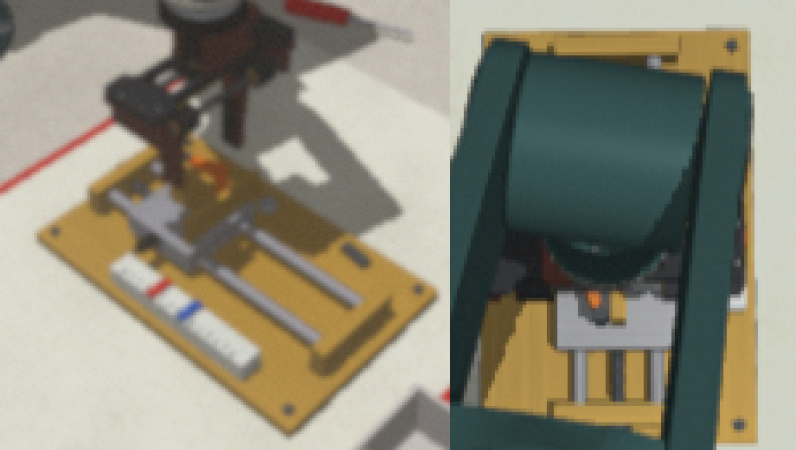

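The left panel (scene) shows both fingers above the carriage, straddling the tongue and open lever. Red is near (158,287) in the crop. The arm blocks the top camera. I'll descend and find the plate by touch.

Run:
```python
from h import *
from plant import arm,readout,capture
p=np.load("p.npy");L=-57.
def pos(lx,ly,z):return [*W(p,(L+lx,ly)),z]
print(arm.servo_line(pos(11,7,60),max_speed=80,until_force=6),readout.current_eef_pos(),readout.current_contact_force())
print(arm.servo_line(pos(30,7,60),max_speed=12,until_force=2.0))
e=readout.current_eef_pos();print(e,J(p,e),readout.current_contact_force(),readout.current_t())
np.save("contact.npy",e)
c=capture("scene");pickle.dump(c,open("scene2.pkl","wb"))
cv2.imwrite("pics/m2.png",cv2.resize(c["img"][175:275,260:380,::-1],None,fx=5,fy=5,interpolation=3))
```

```text
False [511.01614876  -9.02964455  60.17400524] [-0.11051498  0.59230992 -0.31700168]
True
[516.58593664  -8.88877091  59.63629146] [-40.16233135   7.08393377] [-0.4726234   0.65929563 -0.05404828] 5.0583
```

View pics/m2.png

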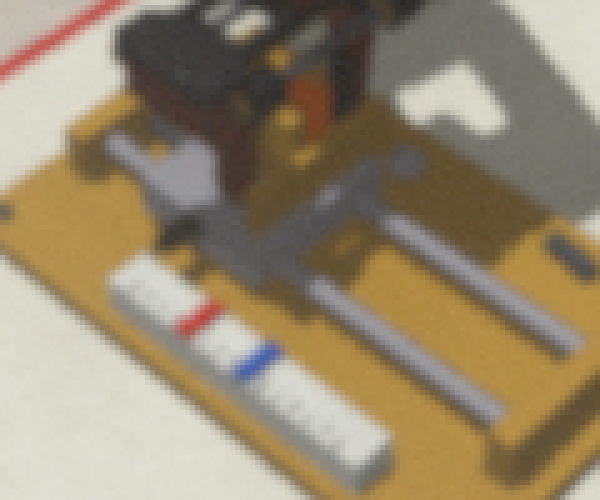

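Run:
```python
from h import *
from plant import arm,readout,capture
p=np.load("p.npy");e=np.load("contact.npy")
d=W([0,0,p[2]],(44.5,0))
arm.servo_line([e[0]+d[0],e[1]+d[1],60],max_speed=30);arm.wait(.3)
e2=readout.current_eef_pos();print(e2,e2-e,readout.current_contact_force(),readout.current_t())
c=capture("scene");pickle.dump(c,open("scene3.pkl","wb"))
cv2.imwrite("pics/m3.png",cv2.resize(c["img"][205:265,270:350,::-1],None,fx=10,fy=10,interpolation=3))
```

```text
[561.13124559  -8.80198511  60.09770364] [44.54530895  0.0867858   0.46141218] [-4.59918754  0.82262941 -2.30016814] 7.05
```

View pics/m3.png

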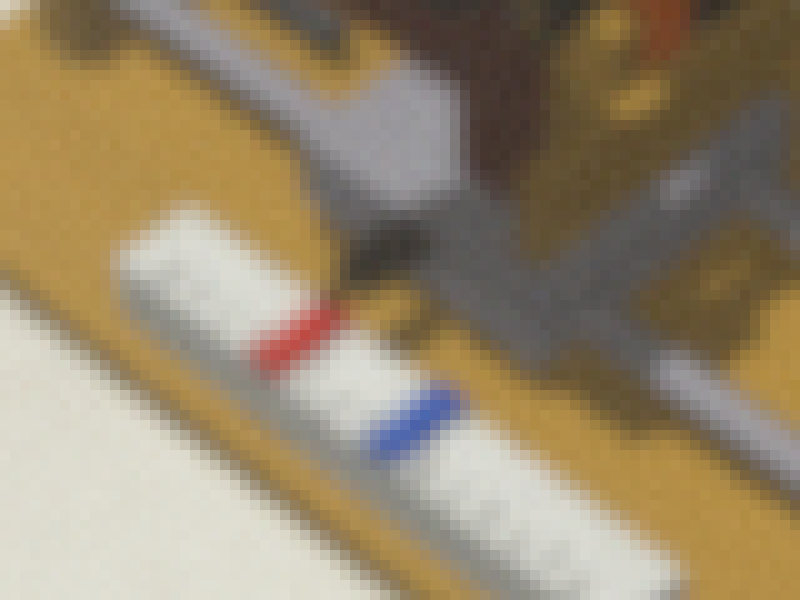

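Pointer tip is at about (347,272) in this crop, just behind the red mark's end. Red is centred near (298,338). I'll convert both with their heights.

Run:
```python
from h import *
p=np.load("p.npy");s=pickle.load(open("scene3.pkl","rb"))
Q=lambda u,v:((u+.5)/10-.5+270,(v+.5)/10-.5+205)
for z in (36,39): print("red",J(p,ray(s,Q(298,338),z)).round(1),"blue",J(p,ray(s,Q(418,422),z)).round(1))
for uv in[(347,272),(342,262),(350,280),(430,240),(395,248)]:print("ptr",uv,J(p,ray(s,Q(*uv),44.5)).round(1))
# predicted image of the pointer tip for candidate x, and mark edges
for x in(-18,-14.,-11,-8):
    u=(proj(s,[[*W(p,(x,-79)),44.5]])[0]-[270,205])*10;print(x,u.round())
```

```text
red [-12.6 -86.7] blue [ 27.5 -85.3]
red [-10.6 -88.5] blue [ 29.3 -87.1]
ptr (347, 272) [-13.9 -68.3]
ptr (342, 262) [-17.1 -66.9]
ptr (350, 280) [-11.5 -69.7]
ptr (430, 240) [ -6.7 -46.5]
ptr (395, 248) [-11.  -54.4]
-18 [300. 282.]
-14.0 [311. 290.]
-11 [320. 297.]
-8 [328. 303.]
```

Run:
```python
from h import *
from plant import capture
I=np.mean([capture("scene")["img"].astype(float) for _ in range(6)],0)
c=np.clip(I,0,255).astype(np.uint8)
cv2.imwrite("pics/m4.png",cv2.resize(c[222:246,290:318,::-1],None,fx=24,fy=24,interpolation=cv2.INTER_NEAREST))
```

```text
(no output)
```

View pics/m4.png

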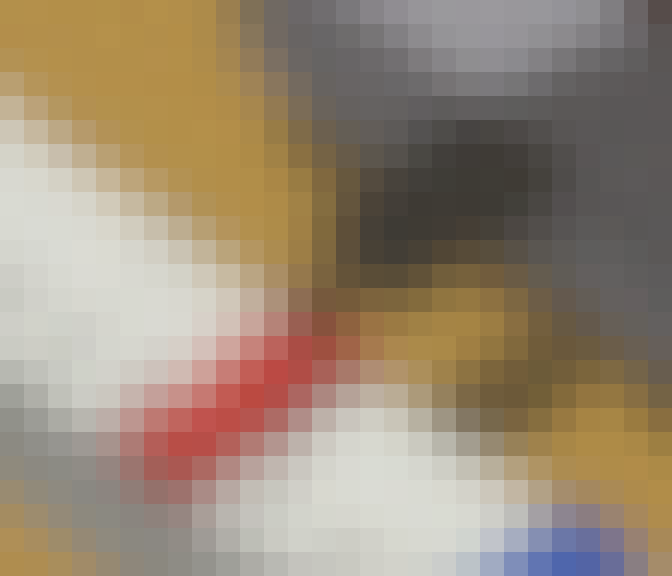

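Run:
```python
from h import *
p=np.load("p.npy");s=pickle.load(open("scene3.pkl","rb"))
Q=lambda u,v:(u/24-.5+290,v/24-.5+222)
for uv in[(470,180),(400,225),(372,255),(350,280),(325,308),(315,300),(325,325)]:print("ptr",uv,J(p,ray(s,Q(*uv),44.5)).round(1))
for uv in[(180,445),(250,390),(300,350)]:print("red",uv,J(p,ray(s,Q(*uv),39)).round(1))
t=pickle.load(open("top.pkl","rb"));I=t["img"]
# rest: sub-pixel pointer and marks in the top picture
u0,v0=T(345,373).astype(int);print(I[v0-5:v0+6,u0-9:u0+4].sum(2)//3)
u0,v0=T(362,303).astype(int);g=I[v0-22:v0+24,u0-2:u0+3].astype(float).mean(1)
d=np.clip(g[:,0]-g[:,2]-15,0,None);b=np.clip(g[:,2]-g[:,0]-5,0,None);v=np.arange(v0-22,v0+24)
print("red v",(d*v).sum()/d.sum(),"blue v",(b*v).sum()/b.sum(),T(362,303),T(345,373))
```

```text
ptr (470, 180) [-11.8 -53.6]
ptr (400, 225) [-12.5 -63. ]
ptr (372, 255) [-11.7 -67.9]
ptr (350, 280) [-10.8 -71.9]
ptr (325, 308) [ -9.9 -76.4]
ptr (315, 300) [-11.4 -76.3]
ptr (325, 325) [ -8.3 -78. ]
red (180, 445) [-10.8 -96.3]
red (250, 390) [-11.1 -86.2]
red (300, 350) [-11.3 -78.8]
[[110 111 114 112 110 110 110  63  80 173 176 174 174]
 [111 112 113 112 111 112 111  62  78 174 176 174 174]
 [111 113 113 112 110 112 110  63  78 173 176 174 175]
 [ 87  87  87  89  87  90  88  53  76 160 176 175 174]
 [ 45  47  44  45  46  50  51  40  72 147 173 176 174]
 [ 34  36  37  34  35  36  34  38  58 109 136 174 175]
 [ 34  34  34  36  35  36  34  35  51  88 119 172 174]
 [ 41  43  42  41  41  43  41  35  67 128 159 176 176]
 [ 86  89  88  88  88  89  86  52  70 143 174 175 175]
 [111 112 113 112 111 112 110  66  71 129 160 161 160]
 [113 113 115 113 112 113 112  94  93 109 125 125 125]]
red v 195.61561264822137 blue v 174.54175152749488 [365.05555556 188.94444444] [361.27777778 204.5       ]
```

Pointer is about −11 and red about −11 in the jig's x, and both estimates agree to within about 1.5 mm. The leg is at red with the lever open and has paused. Next I close gently and balance the lateral force.

Run:
```python
from h import *
from plant import arm,readout,capture
p=np.load("p.npy")
def st(n):
    e=readout.current_eef_pos();print(n,np.round(e,2),J(p,e).round(2),"w",round(readout.current_gripper_width(),2),"gf",np.round(readout.current_gripper_force(),1),"F",np.round(readout.current_contact_force(),1),"t",readout.current_t())
e=readout.current_eef_pos();d=W([0,0,p[2]],(0,-1.3))
st("start")
arm.servo_line([e[0],e[1]+d[1],60],max_speed=10);st("shift")
arm.gripper_to(30,effort=8);st("30")
arm.gripper_to(15,effort=8);arm.wait(.2);st("8N")
```

```text
start [561.13  -8.8   60.07] [4.39 7.08] w 70.05 gf 2.3 F [-4.5 -0.1 -1.1] t 7.4
shift [561.17  -9.78  60.12] [4.42 6.1 ] w 69.76 gf 2.3 F [-4.6  1.8 -0.8] t 7.6833
30 [561.26  -9.23  60.23] [4.51 6.65] w 30.19 gf 3.6 F [-4.4  4.5 -0.3] t 8.4667
8N [561.36 -10.42  60.2 ] [4.61 5.46] w 23.21 gf 10.4 F [-4.4 -1.   1.8] t 8.9667
```

Run:
```python
from h import *
from plant import arm,readout,capture
p=np.load("p.npy")
arm.gripper_to(15,effort=30);arm.wait(.5)
e=readout.current_eef_pos();print(e,J(p,e),readout.current_gripper_width(),readout.current_gripper_force(),readout.current_contact_force(),readout.current_t())
c=capture("scene");cv2.imwrite("pics/m5.png",cv2.resize(c["img"][190:265,260:360,::-1],None,fx=8,fy=8,interpolation=3))
```

```text
[561.42370503 -10.58288251  60.18638842] [4.67178647 5.29581555] 22.610438193224073 32.206455152481794 [-3.75667217 -3.2444329   1.07467894] 9.6833
```

View pics/m5.png

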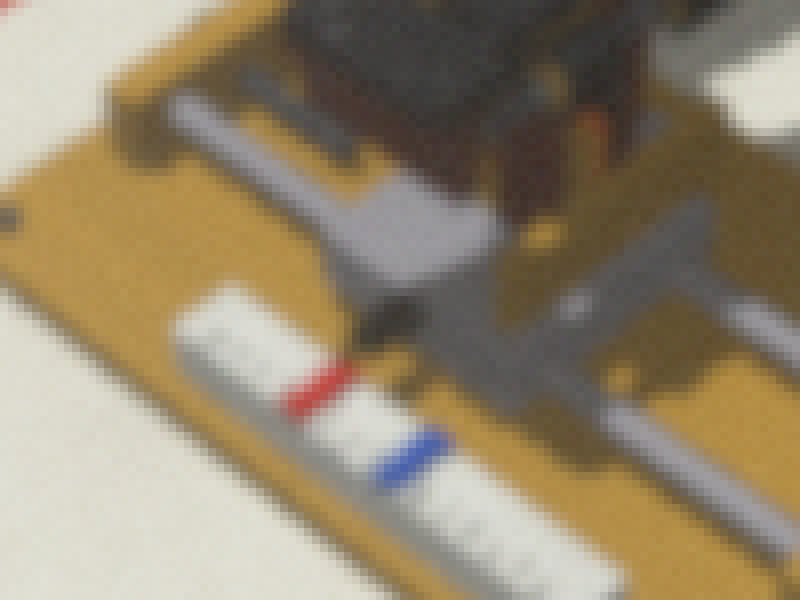

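The pointer, at about (360,340), is still in line with the red mark at (320,390). The fingers pinch the tongue and closed lever at 23 mm width with 32 N, so I'm handing in.

```bash
python3 -c "
from plant import arm
print(arm.hand_in())"
```

```text
the job is handed in; nothing more can be done
None
```

Handed in: I pushed the leg to the red mark with the lever open, paused, then squeezed the lever closed; at hand-in (about 10 s) the fingers still held leg and lever with about 32 N and the pointer, by camera estimate, was within about 2 mm of the red mark's centre.

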